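# Put the hatter's tools back in their trays

## Robot

A 6-joint arm with a two-finger parallel gripper is mounted at the origin on the work surface. World frame = base frame: x ahead of the robot, y to its left, z up, the work surface at z = 0. Lengths are in m, angles in rad, forces in N, time in s.
With the tool pointing down it reaches from about 0.325 to 0.775 m from the base axis. Payload 9.3 kg.
Tool frame: the origin (TCP) lies on the centre line of the jaws, within the pads' length; the fingertips stand 19 mm ahead of it and the grasp point (between the pads) is the TCP; z points along the fingers, y is the line along which they close (so a half turn about z gives the same grasp; the last joint's range is limited). The gripper opens to 85 mm and grips with 20 to 120 N. Pads are 22 mm wide; open, the fingers measure 114 mm over their backs; the gripper's body (76 mm by 85 mm) begins 54 mm behind the grasp point. The pads swing forward as they close: fully open they stand 13 mm farther back than shut.
Start: joints at [-1.502, 0.259, 0.021, 1.334, 0, 1.418], TCP at [0.121, -0.537, 0.224] pointing down, gripper open.
Joint ranges: [-3.04, 3.04], [-0.91, 1.82], [-1.04, 1.36], [-1.92, 1.95], [-1.52, 1.45], [-3.14, 3.14]. Speed limits (rad/s): [2.22, 2.22, 2.79, 3.14, 3.14, 3.14].

## Interface

Orientations are given as [roll, pitch, yaw] about the fixed x, y, z axes, in that order (R = Rz(yaw) Ry(pitch) Rx(roll)).
In Python, from cell import bot, cams, workorder gives the robot as it stands.
- The arm moves only by the tool step_arm, never from a script. Its argument "targets" is a list that holds one entry, the list of rows, each a list of 4 numbers: the shift along the tool's x, y, z in cm, then the turn about the tool's z in rad. In form: [[[dx, dy, dz, yaw], ...]]. A call has 1 to 8 rows; each row is the pose to reach, as a shift and turn from the pose commanded when the call began, along the tool's axes at that moment; what a row does not reach only later rows make up. A row lasts 1/12 s, in which the tool goes at most 41.7 mm and 7.16 degrees, less where a joint would pass 70% of its speed; a pose out of reach is approached as far as the arm can. A call with a gripper value outside its range is refused whole. "jaw" is the opening, from 0 (shut) to 1 (fully open), set as the call begins (left out, the last holds). The fingers move at their own pace and stop on an object; "squeeze" is the grip in N (left out, the last holds). Time passes only in rows, so rows that repeat a pose let the fingers close. It gives the time, the measured TCP pose, the force, the opening and the grip force at its end, in the units of the state.
- bot.state(): the state, without advancing time (a new reading comes with each control period).
- cams.capture(name): name is "scene" or "top" or "wrist"; returns (picture, depth): 400x640x3 uint8, blue, green, red; 400x640 float32, m along the optical axis (not along the pixel's ray), 0 where there is no reading.
- cams.camera_info(name): a dict with "fx", "fy", "cx", "cy" (pixels), "dist_coeffs" ([k1, k2, p1, p2, k3] as OpenCV has them; the pictures are not rectified), "R" (3x3) and "t" (3): a world point X has camera coordinates R X + t. Camera axes: x right, y down, z forward; pixel columns grow to the right and rows downward; lengths in m; the calibration is good to about 2 mm. A picture is of the moment at which its call begins: read the wrist's pose just before it. camera_info takes no time and is no camera call; for the wrist camera it gives the pose at the moment of the call.
- workorder.hand_in(): hands the job in; it is judged then, once.
The state is a dict: "clock": time; "joints": joint angles; "qd": joint speeds; "tau": joint torques, N m; "eef_pos": TCP position; "ee_rot": TCP orientation; "contact_force": force on the tool from outside, world axes, zero at the start; "moment": the same for the moment, N m; "gripper_width": finger opening in m; "gripper_force": force on a finger pad.
Only numpy, scipy, OpenCV 4.12 (cv2) and the standard library are available. Lean on these libraries where they do the work, as an engineer would, in place of code of your own. Each camera call takes 0.05 s, during which the arm holds its last target. There are 200 camera calls.

## Task

Tidy the hat-maker's bench: put each of the four tools - the thread spool, the round tape-measure case, the long pressing block and the oval brush - into the one wooden tray whose outline matches it in shape and size. Each must sit flat on the tray's floor inside the rim, the right way up as you found it, let go and at rest. Leave the glass jar standing where it is.

Things in the scene. Friction and masses are not known exactly. Their poses are not given: they have to be found in the camera images.
- spool: Thread spool standing upright: wooden flanges 34 mm in diameter and 5 mm thick at bottom and top, blue thread 32 mm in diameter between them, 52 mm tall. Loose, about 50 g. Origin: centre of its underside; z up along its axis. Its yaw does not matter.
- tape: Tape-measure case: a flat round grey plastic disc 60 mm in diameter, 28 mm tall, with a small steel button on top. Loose, about 90 g. Origin: centre of its underside; z up. Its yaw does not matter.
- block: Wooden pressing block: a plain light-wood bar 110 x 36 mm and 35 mm tall, square ends, a dark groove along its long sides. Loose, about 140 g. Origin: centre of its underside; x along its length, y across its width (36 mm), z up.
- brush: Hat brush lying bristles down: oval (straight sides, half-round ends) 100 x 46 mm and 40 mm tall; lower 22 mm stiff grey bristles (rigid, 98 x 44 mm), upper 18 mm a brown wooden back. Loose, about 100 g. Origin: centre of its underside; x along its length, y across its width (46 mm), z up.
- spool_tray: The spool's tray: small round wooden tray, 52 mm inside the rim, 64 mm outside. Fixed to the table. Its floor is cork, 5 mm above the table; a rim 6 mm wide runs round it, its top 10 mm above the table (5 mm above the floor). Origin: centre of its underside, at table height; z up. Its yaw does not matter.
- tape_tray: The tape-measure case's tray: large round wooden tray, 78 mm inside the rim, 90 mm outside. Fixed to the table. Its floor is cork, 5 mm above the table; a rim 6 mm wide runs round it, its top 10 mm above the table (5 mm above the floor). Origin: centre of its underside, at table height; z up. Its yaw does not matter.
- block_tray: The pressing block's tray: rectangular with square corners, 128 x 54 mm inside the rim, 140 x 66 mm outside. Fixed to the table. Its floor is cork, 5 mm above the table; a rim 6 mm wide runs round it, its top 10 mm above the table (5 mm above the floor). Origin: centre of its underside, at table height; z up. x along its length.
- brush_tray: The brush's tray: oval with straight sides and half-round ends, 118 x 64 mm inside the rim, 130 x 76 mm outside. Fixed to the table. Its floor is cork, 5 mm above the table; a rim 6 mm wide runs round it, its top 10 mm above the table (5 mm above the floor). Origin: centre of its underside, at table height; z up. x along its length.
- jar: Closed greyish glass biscuit jar with a steel lid, 72 mm in diameter, 98 mm tall with its lid knob, standing beyond the trays. Loose, 450 g; not to be moved. Origin: centre of its underside; z up.
There are look-alikes about, which are no part of the job. There is more than one size of the spool; the one meant has the size given above.

How it is judged:
At the end, for the whole second after the job is handed in: Each tool lies in its own tray: centre within 13 mm of the tray's centre, resting on the floor (underside 3 to 6.8 mm above the table, so not on the rim), upright within 0.06 rad, block and brush lengthwise with their trays within 0.3 rad (either way round), all at rest (horizontal distance between spool and spool_tray below 0.013 m and z of spool in the frame of spool_tray between 0.003 and 0.0068 m and angle between each of spool, tape, block, brush's own z axis and vertical below 0.06 rad and linear speed of each of spool, tape, block, brush below 0.02 m/s and angular speed of each of spool, tape, block, brush below 0.2 rad/s and horizontal distance between tape and tape_tray below 0.013 m and z of tape in the frame of tape_tray between 0.003 and 0.0068 m and horizontal distance between block and block_tray below 0.013 m and z of block in the frame of block_tray between 0.003 and 0.0068 m and angle between the x axis of block and the x axis of block_tray, either way round below 0.3 rad and horizontal distance between brush and brush_tray below 0.013 m and z of brush in the frame of brush_tray between 0.003 and 0.0068 m and angle between the x axis of brush and the x axis of brush_tray, either way round below 0.3 rad); the robot touches nothing.
It fails at once if the glass jar is pushed more than 30 mm or tipped (distance of jar from where it was at the start of the episode above 0.03 m or angle between jar's own z axis and vertical above 0.3 rad).
It also fails if it takes over 115 s, if anything falls off the work surface, if the arm or the gripper's body presses on something with over 40 N, if the wrist force passes 120 N, or if a joint passes its speed limit or range.

## Working session

There is one attempt and no reset: what is moved stays moved. The work goes in short steps, Python scripts to look and compute and a tool call to move; the robot and the scene stay as the last step left them, time stands still between calls to the robot, and variables do not carry over. Pictures are saved under pics/ and viewed, at most 14 in all, crops included, and the job is handed in when it is done.

Besides the shell and the picture viewer there is one more tool, called as a command line: name --argument value ..., lists and objects as JSON in quotes. step_arm: Moves the arm, as the interface text tells. Its arguments: {"type":"object","properties":{"targets":{"type":"array"},"jaw":{"type":"number"},"squeeze":{"type":"number"}},"required":["targets"]}

```bash
ls; mkdir -p pics
python3 - <<'E'
from cell import bot,cams,workorder
import cv2,numpy as np
print(bot.state())
for n in ["top","scene"]:
    p,d=cams.capture(n); cv2.imwrite(f"pics/{n}0.png",p); np.save(f"{n}0.npy",d); i=cams.camera_info(n); print(n,i)
E
```

```text
pics
{'clock': 0.0, 'joints': array([-1.50157905e+00,  2.59196313e-01,  2.07103023e-02,  1.33370465e+00,
        1.82447781e-06,  1.41821292e+00]), 'qd': array([-0.00109813,  0.00037507, -0.0006807 , -0.00018135, -0.00245789,
        0.00073813]), 'tau': array([-2.19121524e-03, -5.55640733e+01,  3.44529533e+01,  1.36295945e-02,
       -3.17952190e-04,  7.86682335e-06]), 'eef_pos': array([ 0.12097538, -0.53620684,  0.22304369]), 'ee_rot': array([-3.14021479e+00, -2.13731436e-04,  2.21800541e-01]), 'contact_force': array([ 0.19092587, -0.26101754, -0.80869177]), 'moment': array([-0.04069038, -0.03426489,  0.08226671]), 'gripper_force': 0.0, 'gripper_width': 0.08568593875412489}
top {'fx': 428.6835533358435, 'fy': 428.6835533358435, 'cx': 321.26864732252943, 'cy': 202.75185585976604, 'dist_coeffs': array([-0.10312347,  0.        ,  0.        ,  0.        ,  0.        ]), 'R': array([[-0.03935079, -0.99922072, -0.00307856],
       [-0.97437768,  0.03905487, -0.22150134],
       [ 0.22144896, -0.00571657, -0.97515521]]), 't': array([0.03415396, 0.55371444, 1.18292845])}
scene {'fx': 510.5081915420999, 'fy': 510.5081915420999, 'cx': 324.8494251769162, 'cy': 200.92252802125302, 'dist_coeffs': array([0.018595, 0.      , 0.      , 0.      , 0.      ]), 'R': array([[ 0.38735759,  0.92179548, -0.01572214],
       [ 0.71614163, -0.31158976, -0.62454222],
       [-0.58059906,  0.23066189, -0.78083278]]), 't': array([-0.23720776, -0.37182817,  1.56927509])}
```

View pics/top0.png

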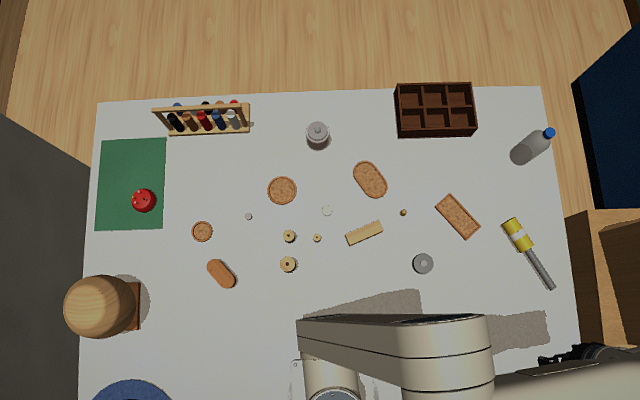

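View pics/scene0.png

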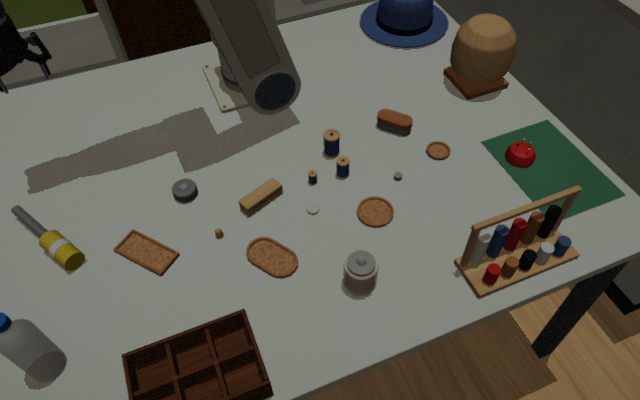

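The top view shows the tape at (423,263), block at (364,233), brush at (221,273) and spool candidates at (289,236), (288,264) and (317,238). The trays are at (202,231) for the spool, (282,191) for the tape, (370,180) for the brush and (458,217) for the block, and the jar is at (317,134). The scene view agrees; its upper spool at (332,142) looks the biggest.

```bash
cat > h.py <<'E'
import cv2,numpy as np
from cell import bot,cams,workorder
def rays(i,uv):
    K=np.array([[i['fx'],0,i['cx']],[0,i['fy'],i['cy']],[0,0,1]])
    p=cv2.undistortPoints(np.float32(uv).reshape(-1,1,2),K,i['dist_coeffs']).reshape(-1,2)
    return np.c_[p,np.ones(len(p))]
def plane(i,uv,z):
    R,t=i['R'],i['t']; C=-R.T@t; d=rays(i,uv)@R
    return C+d*((z-C[2])/d[:,2])[:,None]
def cloud(i,d):
    h,w=d.shape; v,u=np.mgrid[:h,:w]
    r=rays(i,np.c_[u.ravel(),v.ravel()])*d.reshape(-1,1)
    return ((r-i['t'])@i['R']).reshape(h,w,3)
def project(i,X):
    K=np.array([[i['fx'],0,i['cx']],[0,i['fy'],i['cy']],[0,0,1]])
    return cv2.projectPoints(np.float32(X).reshape(-1,1,3),cv2.Rodrigues(i['R'])[0],i['t'],K,i['dist_coeffs'])[0].reshape(-1,2)
def rect(P):
    (c,s,a)=cv2.minAreaRect(np.float32(P[:,:2]*1000))
    if s[0]<s[1]: s=s[::-1]; a+=90
    return np.round(c,1),np.round(s,1),round((a+90)%180-90,1)
E
cat > m.py <<'E'
from h import *
i=cams.camera_info('top'); p=cv2.imread('pics/top0.png'); X=cloud(i,np.load('top0.npy'))
hsv=cv2.cvtColor(p,cv2.COLOR_BGR2HSV)
items=dict(tape=(423,263,.028),block=(364,233,.035),brush=(221,273,.04),sA=(289,236,.052),sB=(288,264,.052),sC=(317,238,.03),st=(202,231,.01),tt=(282,191,.01),brt=(370,180,.01),blt=(458,217,.01))
for n,(u,v,z) in items.items():
    r=35; w=np.s_[v-r:v+r,u-r:u+r]
    m=(hsv[w][...,1]>70).astype(np.uint8) if n!='tape' else (hsv[w][...,2]<150).astype(np.uint8)
    Z=X[w][...,2]; 
    if z>.01 :
        zt=np.median(Z[r-2:r+3,r-2:r+3]); m=((Z>zt-.008)).astype(np.uint8); 
    k,l=cv2.connectedComponents(m); lab=l[r,r]; c=(l==lab).astype(np.uint8)
    ys,xs=np.nonzero(c); zt=np.percentile(Z[c>0],90)
    cs=max(cv2.findContours(c,0,cv2.CHAIN_APPROX_NONE)[0],key=len).reshape(-1,2)+[u-r,v-r]
    P=plane(i,cs,z); print(n,lab,len(xs),hsv[v,u],'ztop',zt.round(4),rect(P),'mean',(plane(i,np.c_[xs+u-r,ys+v-r],z).mean(0)[:2]*1000).round(1))
E
python3 m.py
```

```text
tape 7 331 [ 14  18 153] ztop 0.0302 (array([ 369.3, -277.1]), array([59.2, 55.3]), 87.3) mean [ 369.6 -277. ]
block 7 472 [ 21  99 170] ztop 0.0373 (array([ 469. , -111.1]), array([113.3,  37.5]), -68.5) mean [ 468.2 -109.7]
brush 5 492 [ 13 153 158] ztop 0.0425 (array([363.2, 309.9]), array([99.9, 46.9]), 42.7) mean [364.  311.6]
sA 6 107 [ 17 124 128] ztop 0.0554 (array([465.5, 110.5]), array([32.9, 31. ]), 78.3) mean [465.3 110.5]
sB 9 187 [ 12 155  87] ztop 0.0692 (array([383.8, 116.5]), array([42.7, 39.9]), -1.6) mean [383.4 116.3]
sC 8 48 [ 22 101 166] ztop 0.0369 (array([461.2,  29.9]), array([20.7, 20.5]), -2.2) mean [460.5  29.9]
st 1 340 [ 15 133 148] ztop 0.0109 (array([493.8, 375.9]), array([61., 60.]), -45.6) mean [493.8 376.2]
tt 1 649 [ 15 129 150] ztop 0.0102 (array([611.7, 133.2]), array([88.5, 85.7]), -1.5) mean [611.6 132.2]
brt 1 874 [ 15 134 135] ztop 0.0098 (array([ 635.5, -140. ]), array([129.6,  77.1]), 32.9) mean [ 635.4 -139.9]
blt 1 972 [ 15 133 149] ztop 0.0096 (array([ 508.2, -400.1]), array([139.4,  67.3]), 38.8) mean [ 507.9 -400.2]
```

step_arm --targets '[[[29.9, -19.8, 10.0, -1.0], [29.9, -19.8, 10.0, -1.0], [29.9, -19.8, 10.0, -1.0], [29.9, -19.8, 10.0, -1.0], [29.9, -19.8, 10.0, -1.0], [29.9, -19.8, 10.0, -1.0], [29.9, -19.8, 10.0, -1.0], [29.9, -19.8, 10.0, -1.0]]]' --jaw 1 --squeeze 35

```text
clock: 0.77
eef_pos: [0.344, -0.303, 0.1336]
ee_rot: [-3.142, -0.0, 1.228]
contact_force: [-0.2, -1.1, 0.5]
gripper_width: 0.0853
gripper_force: 0.0
```

```bash
cat > go.py <<'E'
import sys
from h import *
from scipy.spatial.transform import Rotation as Ro
def go(x,y,z,yaw):
    s=bot.state(); R=Ro.from_euler('xyz',s['ee_rot']).as_matrix()
    d=R.T@(np.array([x,y,z])-s['eef_pos'])*100
    a=-(yaw-s['ee_rot'][2]); a=(a+np.pi)%(2*np.pi)-np.pi
    print('clk',round(s['clock'],2),'pos',s['eef_pos'].round(4),'yaw',s['ee_rot'][2].round(3),'w',s['gripper_width'].round(4),'F',s['contact_force'].round(1),'j6',s['joints'][5].round(2)); print('move',d.round(2),a.round(3))
if __name__=='__main__': go(*map(float,sys.argv[1:5]))
E
python3 go.py 0.3695 -0.277 0.12 1.2218
```

```text
Traceback (most recent call last):
  File "go.py", line 9, in <module>
    if __name__=='__main__': go(*map(float,sys.argv[1:5]))
                             ~~^^^^^^^^^^^^^^^^^^^^^^^^^^^
  File "go.py", line 8, in go
    print('clk',round(s['clock'],2),'pos',s['eef_pos'].round(4),'yaw',s['ee_rot'][2].round(3),'w',s['gripper_width'].round(4),'F',s['contact_force'].round(1),'j6',s['joints'][5].round(2)); print('move',d.round(2),a.round(3))
                                                                                                  ^^^^^^^^^^^^^^^^^^^^^^^^
AttributeError: 'float' object has no attribute 'round'
```

step_arm --targets '[[[3.3, 1.5, 1.4, 0], [3.3, 1.5, 1.4, 0], [3.3, 1.5, 1.4, 0], [3.3, 1.5, 1.4, 0]]]'

```text
clock: 1.1
eef_pos: [0.3685, -0.2788, 0.1201]
ee_rot: [-3.141, 0.0, 1.223]
contact_force: [-0.6, 0.5, -0.3]
gripper_width: 0.0852
gripper_force: 0.0
```

```bash
sed -i "s/s\['gripper_width'\].round(4)/round(s['gripper_width'],4)/" go.py
python3 go.py 0.3695 -0.277 0.021 1.2218
python3 - <<'E'
from h import *
i=cams.camera_info('wrist'); p,d=cams.capture('wrist'); cv2.imwrite('pics/w1.png',p)
print(project(i,[[.3695,-.277,.028]]))
E
```

```text
clk 1.1 pos [ 0.3685 -0.2788  0.1201] yaw 1.223 w 0.0852 F [-0.6  0.5 -0.3] j6 1.09
move [0.2  0.03 9.91] 0.001
[[325.18985 197.37187]]
```

View pics/w1.png

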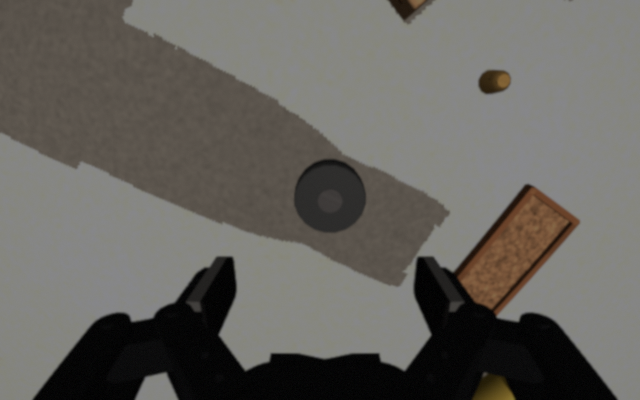

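The wrist view shows the tape case at (330,196), within 4 mm of the prediction (325,197), with the jaws clear on both sides.

step_arm --targets '[[[0.2, 0.2, 3.5, 0], [0.2, 0.2, 7.0, 0], [0.2, 0.2, 9.0, 0], [0.2, 0.2, 9.9, 0], [0.2, 0.2, 9.9, 0], [0.2, 0.2, 9.9, 0]]]'

```text
clock: 1.65
eef_pos: [0.3709, -0.2787, 0.0218]
ee_rot: [3.141, 0.0, 1.22]
contact_force: [0.3, 0.6, 1.8]
gripper_width: 0.0856
gripper_force: 0.0
```

step_arm --targets '[[[0, 0, 0, 0], [0, 0, 0, 0], [0, 0, 0, 0], [0, 0, 0, 0], [0, 0, 0, 0], [0, 0, 0, 0], [0, 0, 0, 0], [0, 0, 0, 0]]]' --jaw 0

```text
clock: 2.32
eef_pos: [0.3711, -0.2776, 0.0212]
ee_rot: [-3.142, -0.0, 1.222]
contact_force: [-0.5, 0.8, -0.4]
gripper_width: 0.0001
gripper_force: 0.0
```

step_arm --targets '[[[0, 0, -2, 0], [0, 0, -5, 0], [0, 0, -9, 0], [0, 0, -13, 0], [0, 0, -13, 0], [0, 0, -13, 0]]]'

```text
clock: 2.82
eef_pos: [0.372, -0.2785, 0.1533]
ee_rot: [3.137, 0.002, 1.222]
contact_force: [-0.2, -0.3, -0.7]
gripper_width: 0.0004
gripper_force: 0.0
```

```bash
python3 go.py 0.6117 0.1325 0.15 1.2218
```

```text
clk 2.82 pos [ 0.372  -0.2785  0.1533] yaw 1.222 w 0.0004 F [-0.2 -0.3 -0.7] j6 1.1
move [46.82  8.48  0.26] 0.0
```

The jaws closed empty, so I'll check where the tape is now.

step_arm --targets '[[[0, 0, 0, 0], [0, 0, 0, 0], [0, 0, 0, 0], [0, 0, 0, 0], [0, 0, 0, 0], [0, 0, 0, 0]]]' --jaw 1

```text
clock: 3.32
eef_pos: [0.371, -0.2775, 0.1507]
ee_rot: [-3.141, -0.0, 1.222]
contact_force: [-0.1, -0.9, -0.1]
gripper_width: 0.0725
gripper_force: 0.0
```

Run:
```python
from h import *
i=cams.camera_info('wrist'); p,d=cams.capture('wrist'); cv2.imwrite('pics/w2.png',p)
s=bot.state(); print(s['eef_pos'],project(i,[s['eef_pos'],s['eef_pos']*[1,1,0]+[0,0,.028]]))
i2=cams.camera_info('top'); p,d=cams.capture('top'); cv2.imwrite('pics/top1.png',p)
```

```text
[ 0.37101583 -0.27756308  0.15082573] [[324.9777  253.07562]
 [324.97653 189.46968]]
```

View pics/w2.png

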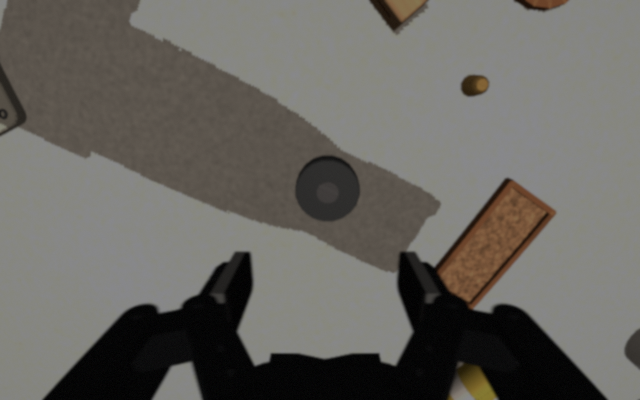

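The tape case hasn't moved, at (327,188), so the pads passed over it or slipped off. I'll go back down and check the jaws there.

step_arm --targets '[[[0, 0, 4, 0], [0, 0, 8, 0], [0, 0, 11, 0], [0, 0, 13, 0], [0, 0, 13, 0], [0, 0, 13, 0]]]' --jaw 1

```text
clock: 3.92
eef_pos: [0.3708, -0.2773, 0.0209]
ee_rot: [-3.14, -0.001, 1.222]
contact_force: [-0.9, -0.4, 0.7]
gripper_width: 0.0856
gripper_force: 0.0
```

Run:
```python
from h import *
i=cams.camera_info('wrist'); p,d=cams.capture('wrist'); cv2.imwrite('pics/w3.png',p)
s=bot.state(); print(s['eef_pos'],s['contact_force'],s['gripper_width'])
X=cloud(i,d); ok=d>0
m=ok&(X[...,2]>.015)&(X[...,2]<.06)&(np.hypot(X[...,0]-.37,X[...,1]+.277)<.035)
print(m.sum(),np.percentile(X[m],[5,50,95],axis=0).round(4) if m.any() else 0)
```

```text
[ 0.37137594 -0.27796375  0.02189301] [ 0.23365686 -0.53534186  0.71122343] 0.08550590089861031
9641 [[ 0.3493 -0.3022  0.0228]
 [ 0.3736 -0.2758  0.0279]
 [ 0.3967 -0.2529  0.0295]]
```

View pics/w3.png

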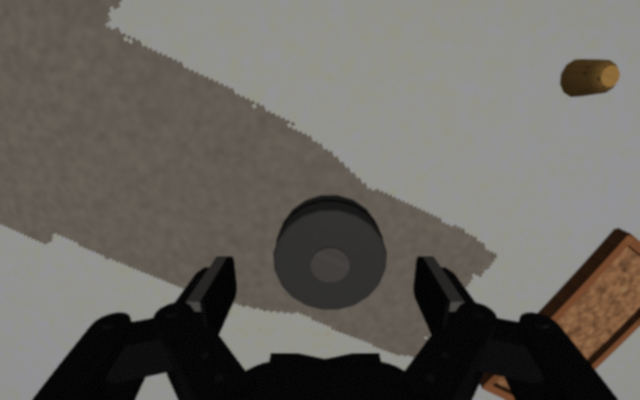

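The disc is centred at (330,264) and 112 px wide. The fingertips end at about (233,260) and (417,260), and they look higher than the disc. I'll read their depth.

Run:
```python
from h import *
i=cams.camera_info('wrist'); p,d=cams.capture('wrist'); X=cloud(i,d); s=bot.state(); print(s['eef_pos'],i['fx'],-i['R'].T@i['t'])
for u,v in [(228,262),(232,268),(215,270),(205,285),(420,262),(435,270),(330,230),(100,250)]: print(u,v,d[v,u],X[v,u].round(4))
print(project(i,[s['eef_pos']]))
```

```text
[ 0.37177278 -0.27835323  0.02244856] 311.9849477175246 [ 0.39825936 -0.20382479  0.17203862]
228 262 0.13665418 [ 0.3347 -0.2536  0.0506]
232 268 0.14248858 [ 0.3328 -0.2588  0.0462]
215 270 0.12833282 [ 0.3323 -0.2517  0.059 ]
205 285 0.1173915 [ 0.3323 -0.2515  0.0704]
420 262 0.13899708 [ 0.4147 -0.2839  0.0485]
435 270 0.12877388 [ 0.4184 -0.2833  0.0586]
330 230 0.15697348 [ 0.3792 -0.264   0.0275]
100 250 0.19112515 [ 2.334e-01 -2.392e-01  1.000e-04]
[[325.7335  253.76057]]
```

The open fingertips stand about 25 mm above the reported TCP, so the true grasp point is higher than stated. I'll go lower with care and recheck.

step_arm --targets '[[[0, 0.2, 0.6, 0], [0, 0.2, 1.2, 0], [0, 0.2, 1.8, 0], [0, 0.2, 2.2, 0], [0, 0.2, 2.2, 0], [0, 0.2, 2.2, 0]]]'

```text
clock: 4.52
eef_pos: [0.3728, -0.2781, -0.0011]
ee_rot: [-3.141, -0.0, 1.222]
contact_force: [-0.1, 0.4, 0.2]
gripper_width: 0.0851
gripper_force: 0.0
```

```bash
cat > tip.py <<'E'
from h import *
i=cams.camera_info('wrist'); p,d=cams.capture('wrist'); X=cloud(i,d); s=bot.state(); print(s['clock'],s['eef_pos'],s['contact_force'],s['gripper_width'])
from scipy.spatial.transform import Rotation as Ro
T=(X-s['eef_pos'])@Ro.from_euler('xyz',s['ee_rot']).as_matrix()
m=(d>0)&(d<.15)&(X[...,2]>.005)&(abs(T[...,0])<.02)&(abs(T[...,1])<.06)&(p.max(2)<60)
m[:240]=0
for a in (m&(T[...,1]<0),m&(T[...,1]>0)): print(a.sum(),np.percentile(T[a],[1,50,99],axis=0).round(4).tolist())
E
python3 tip.py
```

```text
4.5667 [ 0.37291084 -0.27827468 -0.00091883] [0.00436254 0.30976593 0.60628063] 0.08540168256920037
17218 [[-0.0177, -0.0597, -0.1012], [0.0112, -0.0274, -0.0739], [0.0196, -0.0006, -0.0254]]
17538 [[-0.018, 0.0008, -0.1012], [0.0112, 0.0275, -0.0743], [0.0195, 0.0597, -0.0256]]
```

step_arm --targets '[[[0, 0, 0.5, 0], [0, 0, 1.0, 0], [0, 0, 1.0, 0]]]'

```text
clock: 4.82
eef_pos: [0.3726, -0.278, -0.0117]
ee_rot: [-3.141, -0.001, 1.222]
contact_force: [-0.5, -0.4, 0.0]
gripper_width: 0.0855
gripper_force: 0.0
```

step_arm --targets '[[[0, 0, 0, 0], [0, 0, 0, 0], [0, 0, 0, 0], [0, 0, 0, 0], [0, 0, 0, 0], [0, 0, 0, 0]]]' --jaw 0

```text
clock: 5.32
eef_pos: [0.373, -0.2784, -0.0106]
ee_rot: [3.141, 0.0, 1.222]
contact_force: [-1.5, 0.6, 5.3]
gripper_width: 0.059
gripper_force: 37.8
```

```bash
python3 tip.py
```

```text
5.3667 [ 0.37300416 -0.27836837 -0.01061619] [-0.14554278  0.2436489   6.31282828] 0.05935823182202002
21358 [[-0.0176, -0.0595, -0.1015], [0.0112, -0.0294, -0.0717], [0.0196, -0.0009, -0.025]]
21398 [[-0.0176, 0.0008, -0.1013], [0.0112, 0.0292, -0.0718], [0.0195, 0.0593, -0.0249]]
```

step_arm --targets '[[[0, 0, -1, 0], [0, 0, -3, 0], [0, 0, -7, 0], [0, 0, -11, 0], [0, 0, -15, 0], [0, 0, -16, 0], [0, 0, -16, 0]]]'

```text
clock: 5.95
eef_pos: [0.3742, -0.2796, 0.1524]
ee_rot: [3.136, 0.003, 1.222]
contact_force: [0.8, -0.4, -2.0]
gripper_width: 0.0592
gripper_force: 38.1
```

```bash
python3 go.py 0.6117 0.1325 0.15 1.2218
python3 - <<'E'
from h import *
i=cams.camera_info('top'); X=cloud(i,np.load('top0.npy')); w=X[115:155,300:335]; 
m=w[...,2]>.06; print('jar',np.percentile(w[m],[2,50,98],axis=0).round(3).tolist())
E
```

```text
clk 5.95 pos [ 0.3742 -0.2796  0.1524] yaw 1.222 w 0.0592 F [ 0.8 -0.4 -2. ] j6 1.1
move [46.84  8.23  0.15] 0.0
jar [[0.279, -0.017, 0.064], [0.765, 0.016, 0.083], [0.798, 0.047, 1.276]]
```

step_arm --targets '[[[4, 0.7, 0, 0], [8, 1.4, 0, 0], [12, 2.1, 0, 0], [16, 2.8, 0, 0], [20, 3.5, 0, 0], [24, 4.2, 0, 0], [28, 4.9, 0, 0], [32, 5.6, 0, 0]]]'

```text
clock: 6.62
eef_pos: [0.5351, 0.0054, 0.1476]
ee_rot: [-3.14, 0.0, 1.222]
contact_force: [0.7, -1.3, -0.5]
gripper_width: 0.059
gripper_force: 38.1
```

step_arm --targets '[[[4, 0.7, 0, 0], [8, 1.4, 0, 0], [12, 2.1, 0, 0], [14.0, 2.5, 0, 0], [14.8, 2.6, 0, 0], [14.8, 2.6, 0, 0], [14.8, 2.6, 0, 0]]]'

```text
clock: 7.2
eef_pos: [0.6093, 0.133, 0.1479]
ee_rot: [-3.14, 0.001, 1.222]
contact_force: [-0.2, -0.3, -0.5]
gripper_width: 0.0591
gripper_force: 38.1
```

```bash
python3 go.py 0.6117 0.1325 -0.003 1.2218
python3 - <<'E'
from h import *
i=cams.camera_info('wrist'); p,d=cams.capture('wrist'); cv2.imwrite('pics/w4.png',p)
print(project(i,[[.6117,.1325,.01]]))
E
```

```text
clk 7.2 pos [0.6093 0.133  0.1479] yaw 1.222 w 0.0591 F [-0.2 -0.3 -0.5] j6 2.0
move [ 0.05  0.27 15.08] 0.0
[[327.63333 184.44261]]
```

View pics/w4.png

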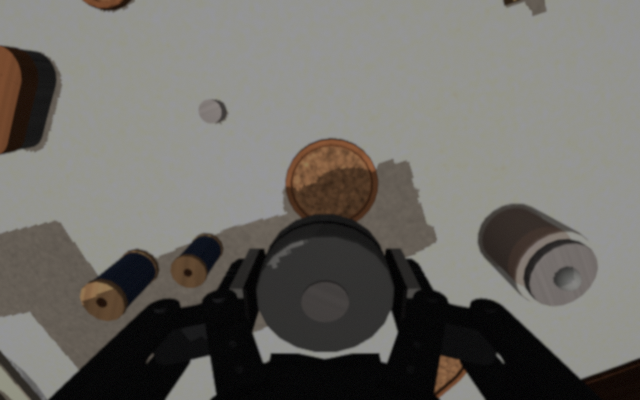

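The held case sits square in the jaws. The tray is at (332,182) against the predicted (327.6,184.4), so the top-camera estimate is about 3.5 mm short in x. I'll apply that correction.

step_arm --targets '[[[0.2, 0.6, 4, 0], [0.2, 0.6, 8, 0], [0.2, 0.6, 11, 0], [0.2, 0.6, 13.5, 0], [0.2, 0.6, 14.6, 0], [0.2, 0.6, 15.1, 0], [0.2, 0.6, 15.1, 0], [0.2, 0.6, 15.1, 0]]]'

```text
clock: 7.92
eef_pos: [0.6172, 0.1328, -0.0003]
ee_rot: [3.14, -0.001, 1.221]
contact_force: [-0.4, 0.1, 0.2]
gripper_width: 0.0591
gripper_force: 38.1
```

step_arm --targets '[[[0, 0, 0, 0], [0, 0, 0, 0], [0, 0, 0, 0], [0, 0, 0, 0], [0, 0, 0, 0], [0, 0, 0, 0]]]' --jaw 1

```text
clock: 8.42
eef_pos: [0.6164, 0.1333, -0.0016]
ee_rot: [3.141, -0.0, 1.222]
contact_force: [-0.8, 0.3, -0.2]
gripper_width: 0.0853
gripper_force: 0.0
```

step_arm --targets '[[[0, 0, -2, 0], [0, 0, -6, 0], [0, 0, -10, 0], [0, 0, -14, 0], [0, 0, -16, 0], [0, 0, -16, 0]]]'

```text
clock: 8.92
eef_pos: [0.6185, 0.1335, 0.1639]
ee_rot: [3.134, -0.004, 1.222]
contact_force: [0.2, 0.4, -0.4]
gripper_width: 0.0851
gripper_force: 0.0
```

```bash
python3 go.py 0.469 0.111 0.12 0.8
python3 - <<'E'
from h import *
for n in ('wrist','top'):
    i=cams.camera_info(n); p,d=cams.capture(n); X=cloud(i,d)
    m=(d>0)&(X[...,2]>.022)&(X[...,2]<.05)&(np.hypot(X[...,0]-.613,X[...,1]-.133)<.05)
    print(n,m.sum(),np.percentile(X[m],[2,50,98],axis=0).round(4).tolist(), X[m].mean(0))
    if n=='wrist':
        hsv=cv2.cvtColor(p,cv2.COLOR_BGR2HSV)
        t=(d>0)&(abs(X[...,2]-.009)<.004)&(hsv[...,1]>90)&(np.hypot(X[...,0]-.613,X[...,1]-.133)<.06); print('tray rim ext',np.percentile(X[t],[1,99],axis=0).round(4).tolist())
E
```

```text
clk 8.92 pos [0.6185 0.1335 0.1639] yaw 1.222 w 0.0851 F [ 0.2  0.4 -0.4] j6 2.0
move [ -7.24 -13.31   4.26] 0.422
wrist 3046 [[0.5901, 0.1053, 0.0283], [0.617, 0.133, 0.0331], [0.6429, 0.1589, 0.0353]] [0.6168526  0.13276712 0.03297109]
tray rim ext [[0.5724, 0.0882, 0.005], [0.6571, 0.1731, 0.0115]]Traceback (most recent call last):
  File "<stdin>", line 5, in <module>
    return _quantile_unchecked(
        a, q, axis, out, overwrite_input, method, keepdims, weights)
    return _ureduce(a,
                    func=_quantile_ureduce_func,
    ...<5 lines>...
                    overwrite_input=overwrite_input,
                    method=method)
    r = func(a, **kwargs)
    result = _quantile(arr,
                       quantiles=q,
    ...<2 lines>...
                       out=out,
                       weights=wgt)
    slices_having_nans = np.isnan(arr[-1, ...])
                                  ~~~^^^^^^^^^
IndexError: index -1 is out of bounds for axis 0 with size 0
```

The tape case rests in its tray about 3 mm off centre, with its top at 33 mm as it should be. Next is the spool.

step_arm --targets '[[[-1.8, -3.3, 1, 0.1], [-3.6, -6.6, 2, 0.2], [-5.4, -10, 3, 0.3], [-7.0, -13, 4, 0.42], [-7.2, -13.3, 4.3, 0.42], [-7.2, -13.3, 4.3, 0.42], [-7.2, -13.3, 4.3, 0.42]]]'

```text
clock: 9.6
eef_pos: [0.4669, 0.1111, 0.1147]
ee_rot: [-3.141, 0.0, 0.803]
contact_force: [1.6, -0.2, 0.9]
gripper_width: 0.0855
gripper_force: 0.0
```

```bash
cat > near.py <<'E'
import sys
from h import *
# near.py x y zlo zhi rad : centre/extent of cloud points from the wrist camera
x,y,zl,zh,r=map(float,sys.argv[1:6]); i=cams.camera_info('wrist'); p,d=cams.capture('wrist'); X=cloud(i,d)
if len(sys.argv)>6: cv2.imwrite(sys.argv[6],p)
m=((d>0)&(X[...,2]>zl)&(X[...,2]<zh)&(np.hypot(X[...,0]-x,X[...,1]-y)<r)&((p.max(2)>62)|(p.max(2)-p.min(2)>25))).astype(np.uint8)
k,l,st,c=cv2.connectedComponentsWithStats(m); b=1+st[1:,4].argmax(); P=X[l==b]
print(st[b,4],'rect',rect(P),'zmed',np.median(P[:,2]).round(4),'z95',np.percentile(P[:,2],95).round(4))
E
python3 go.py 0.469 0.111 -0.004 0.8; python3 near.py 0.469 0.111 0.045 0.07 0.05 pics/w5.png
```

```text
clk 9.6 pos [0.4669 0.1111 0.1147] yaw 0.803 w 0.0855 F [ 1.6 -0.2  0.9] j6 2.4
move [ 0.14  0.16 11.87] 0.003
1498 rect (array([467.1, 109.5]), array([33., 33.]), 45.4) zmed 0.0521 z95 0.0531
```

View pics/w5.png

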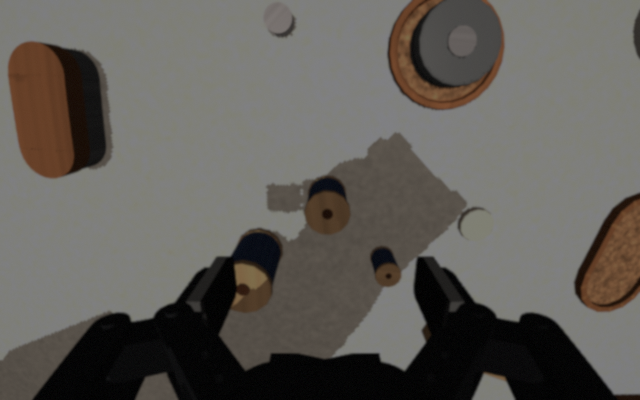

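The view shows the spool at (327,212), measured 33 mm wide and 52 mm tall at (467,109.5), with the larger one at (243,290) to one side. I'll turn a little for clearance, then grasp.

step_arm --targets '[[[-0.1, 0.1, 0, 0.1], [-0.1, 0.1, 2, 0.2], [-0.1, 0.1, 6, 0.2], [-0.1, 0.1, 9, 0.2], [-0.1, 0.1, 11, 0.2], [-0.1, 0.1, 11.8, 0.2], [-0.1, 0.1, 11.8, 0.2], [-0.1, 0.1, 11.8, 0.2]]]'

```text
clock: 10.32
eef_pos: [0.4678, 0.1097, -0.0026]
ee_rot: [3.142, -0.0, 0.602]
contact_force: [0.1, -0.1, 0.2]
gripper_width: 0.0855
gripper_force: 0.0
```

step_arm --targets '[[[0, 0, 0, 0], [0, 0, 0, 0], [0, 0, 0, 0], [0, 0, 0, 0], [0, 0, 0, 0], [0, 0, 0, 0], [0, 0, 0, 0], [0, 0, 0, 0]]]' --jaw 0

```text
clock: 10.98
eef_pos: [0.4672, 0.1097, -0.0021]
ee_rot: [3.141, -0.001, 0.602]
contact_force: [-0.8, -0.4, 5.6]
gripper_width: 0.0314
gripper_force: 34.2
```

step_arm --targets '[[[0, 0, -1, 0], [0, 0, -3, 0], [0, 0, -7, 0], [0, 0, -11, 0], [0, 0, -15, 0], [0, 0, -15, 0]]]'

```text
clock: 11.48
eef_pos: [0.4698, 0.1099, 0.1545]
ee_rot: [3.136, -0.009, 0.602]
contact_force: [0.2, 0.2, -1.2]
gripper_width: 0.0314
gripper_force: 34.8
```

```bash
python3 go.py 0.497 0.3765 0.145 0.6
```

```text
clk 11.48 pos [0.4698 0.1099 0.1545] yaw 0.602 w 0.0314 F [ 0.2  0.2 -1.2] j6 2.6
move [ 17.33 -20.43   1.  ] 0.002
```

step_arm --targets '[[[2.4, -2.9, 0, -0.1], [4.8, -5.8, 0, -0.2], [7.2, -8.7, 0, -0.3], [9.6, -11.4, 0, -0.4], [12, -14.0, 0, -0.5], [14.5, -16.8, 0, -0.6], [16.7, -19.3, 0, -0.6], [17.5, -20.3, 0, -0.6]]]'

```text
clock: 12.15
eef_pos: [0.496, 0.3799, 0.1467]
ee_rot: [-3.141, -0.001, 1.205]
contact_force: [-0.1, -1.1, -0.0]
gripper_width: 0.0312
gripper_force: 34.9
```

step_arm --targets '[[[0, 0, 0, 0], [0, 0, 0, 0]]]'

```text
clock: 12.32
eef_pos: [0.4957, 0.3762, 0.1467]
ee_rot: [-3.141, 0.001, 1.203]
contact_force: [0.7, -1.0, -1.5]
gripper_width: 0.0312
gripper_force: 34.8
```

```bash
python3 go.py 0.497 0.3765 0.005 1.2; python3 near.py 0.497 0.3765 0.002 0.014 0.045 pics/w6.png
```

```text
clk 12.32 pos [0.4957 0.3762 0.1467] yaw 1.203 w 0.0312 F [ 0.7 -1.  -1.5] j6 2.45
move [ 0.09  0.12 14.17] 0.003
3368 rect (array([496.3, 375.4]), array([63. , 62.7]), -25.3) zmed 0.0059 z95 0.0107
```

View pics/w6.png

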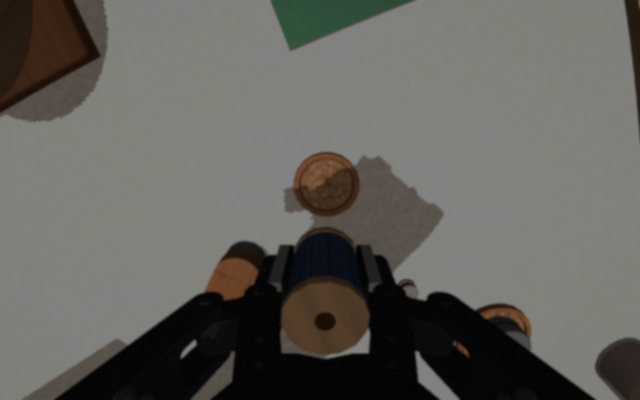

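The spool is held upright. Its tray at (326,183) measures (496.3,375.4), right under the TCP, so I'll lower it.

step_arm --targets '[[[0, 0, 4, 0], [0, 0, 8, 0], [0, 0, 11, 0], [0, 0, 13, 0], [0, 0, 13.8, 0], [0, 0, 14.3, 0], [0, 0, 14.3, 0], [0, 0, 14.3, 0]]]'

```text
clock: 13.03
eef_pos: [0.497, 0.376, 0.0056]
ee_rot: [3.14, -0.001, 1.201]
contact_force: [0.4, -0.7, -0.3]
gripper_width: 0.0309
gripper_force: 34.8
```

step_arm --targets '[[[0, 0, 0, 0], [0, 0, 0, 0], [0, 0, 0, 0], [0, 0, 0, 0], [0, 0, 0, 0], [0, 0, 0, 0]]]' --jaw 1

```text
clock: 13.53
eef_pos: [0.4961, 0.3762, 0.0043]
ee_rot: [3.141, -0.0, 1.202]
contact_force: [0.1, 1.0, 0.1]
gripper_width: 0.0853
gripper_force: 0.0
```

step_arm --targets '[[[0, 0, -2, 0], [0, 0, -5, 0], [0, 0, -9, 0], [0, 0, -13, 0], [0, 0, -15, 0], [0, 0, -15, 0]]]'

```text
clock: 14.03
eef_pos: [0.4979, 0.3772, 0.1598]
ee_rot: [3.136, -0.007, 1.202]
contact_force: [0.1, -0.4, -0.1]
gripper_width: 0.0851
gripper_force: 0.0
```

```bash
python3 near.py 0.496 0.376 0.047 0.07 0.05; python3 go.py 0.367 0.3115 0.13 0.745
```

```text
1114 rect (array([496.9, 376.3]), array([33. , 32.9]), 14.5) zmed 0.057 z95 0.0581
clk 14.08 pos [0.4972 0.3767 0.1569] yaw 1.202 w 0.0854 F [-0.2 -0.1 -1.1] j6 2.45
move [-10.79  -9.8    2.62] 0.457
```

The spool stands in its tray, with its top at 57 mm and its centre within 1 mm. Next is the brush.

step_arm --targets '[[[-2.7, -2.5, 0, 0.1], [-5.4, -5, 0, 0.2], [-8, -7.4, 0.5, 0.3], [-10, -9.2, 1.5, 0.4], [-10.7, -9.8, 2.2, 0.457], [-10.7, -9.8, 2.2, 0.457], [-10.7, -9.8, 2.2, 0.457]]]'

```text
clock: 14.67
eef_pos: [0.3659, 0.3115, 0.1316]
ee_rot: [-3.141, 0.001, 0.747]
contact_force: [1.2, -0.1, 0.6]
gripper_width: 0.0856
gripper_force: 0.0
```

```bash
python3 go.py 0.367 0.3115 0.01 0.745; python3 near.py 0.367 0.3115 0.034 0.05 0.07 pics/w7.png
```

```text
clk 14.67 pos [0.3659 0.3115 0.1316] yaw 0.747 w 0.0856 F [ 1.2 -0.1  0.6] j6 2.93
move [ 0.09  0.08 12.16] 0.002
5910 rect (array([366.2, 310.4]), array([98.8, 46.1]), 41.2) zmed 0.04 z95 0.0411
```

View pics/w7.png

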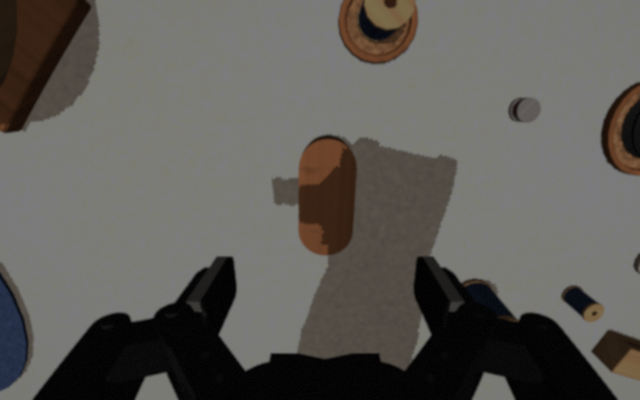

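The brush at (327,195) measures (366.2,310.4) with its long axis at 41.2°, centred between the jaws.

step_arm --targets '[[[0, 0.1, 4, 0.03], [0, 0.1, 8, 0.03], [0, 0.1, 11, 0.03], [0, 0.1, 12.5, 0.03], [0, 0.1, 13.1, 0.03], [0, 0.1, 13.1, 0.03], [0, 0.1, 13.1, 0.03]]]'

```text
clock: 15.3
eef_pos: [0.3679, 0.3114, 0.0015]
ee_rot: [3.142, -0.0, 0.715]
contact_force: [-0.3, 0.4, 0.2]
gripper_width: 0.0851
gripper_force: 0.0
```

step_arm --targets '[[[0, 0, 0, 0], [0, 0, 0, 0], [0, 0, 0, 0], [0, 0, 0, 0], [0, 0, 0, 0], [0, 0, 0, 0], [0, 0, 0, 0]]]' --jaw 0

```text
clock: 15.88
eef_pos: [0.3674, 0.3112, 0.0022]
ee_rot: [3.141, -0.002, 0.715]
contact_force: [-1.0, -0.5, 6.2]
gripper_width: 0.0451
gripper_force: 35.5
```

step_arm --targets '[[[0, 0, -1, 0], [0, 0, -3, 0], [0, 0, -7, 0], [0, 0, -11, 0], [0, 0, -14.5, 0], [0, 0, -14.5, 0], [0, 0, -14.5, 0]]]'

```text
clock: 16.47
eef_pos: [0.3677, 0.3114, 0.1483]
ee_rot: [3.141, -0.005, 0.715]
contact_force: [-0.3, 0.8, -1.8]
gripper_width: 0.0455
gripper_force: 36.7
```

```bash
python3 go.py 0.639 -0.1395 0.145 0.574
```

```text
clk 16.47 pos [0.3677 0.3114 0.1483] yaw 0.715 w 0.0455 F [-0.3  0.8 -1.8] j6 2.96
move [-9.08 51.84  0.34] 0.141
```

step_arm --targets '[[[-0.5, 2.9, 0, 0], [-1.1, 6.3, 0, 0.02], [-1.8, 10.3, 0, 0.04], [-2.5, 14.3, 0, 0.06], [-3.2, 18.3, 0, 0.08], [-3.9, 22.3, 0, 0.1], [-4.6, 26.3, 0, 0.12], [-5.3, 30.3, 0, 0.14]]]'

```text
clock: 17.13
eef_pos: [0.5252, 0.0454, 0.1447]
ee_rot: [-3.14, 0.002, 0.574]
contact_force: [0.2, 0.1, -1.5]
gripper_width: 0.0456
gripper_force: 36.7
```

```bash
python3 go.py 0.639 -0.1395 0.145 0.574
```

```text
clk 17.13 pos [0.5252 0.0454 0.1447] yaw 0.574 w 0.0456 F [ 0.2  0.1 -1.5] j6 2.49
move [-0.48 21.71 -0.07] -0.0
```

step_arm --targets '[[[-0.1, 4, 0, 0], [-0.2, 8, 0, 0], [-0.3, 12, 0, 0], [-0.4, 16, 0, 0], [-0.5, 19.5, 0, 0], [-0.5, 21.7, 0, 0], [-0.5, 21.7, 0, 0], [-0.5, 21.7, 0, 0]]]'

```text
clock: 17.8
eef_pos: [0.6386, -0.1384, 0.1436]
ee_rot: [-3.139, 0.002, 0.573]
contact_force: [-0.1, 1.3, -1.1]
gripper_width: 0.0453
gripper_force: 36.8
```

```bash
python3 go.py 0.639 -0.1395 0.009 0.574; python3 near.py 0.639 -0.1395 0.002 0.014 0.075 pics/w8.png
```

```text
clk 17.8 pos [ 0.6386 -0.1384  0.1436] yaw 0.573 w 0.0453 F [-0.1  1.3 -1.1] j6 2.23
move [1.000e-02 1.500e-01 1.346e+01] -0.001
3751 rect (array([ 666.7, -128.3]), array([79.6, 64.5]), -66.4) zmed 0.0053 z95 0.0107
```

View pics/w8.png

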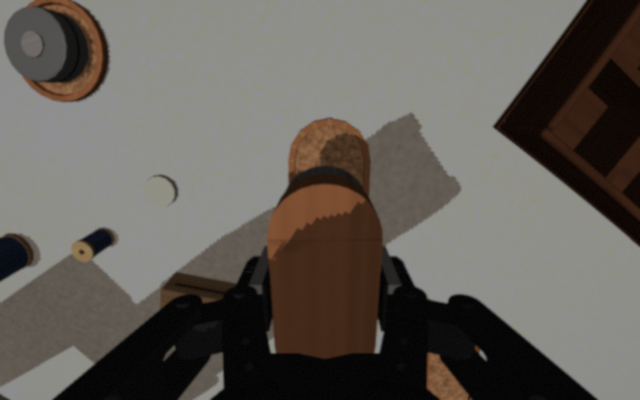

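The tray at (330,160) runs parallel with the brush, whose centre is at about (326,270), but sits a few px to the right. A quick tool-frame measurement will fix the shift.

Run:
```python
from h import *
from scipy.spatial.transform import Rotation as Ro
i=cams.camera_info('wrist'); s=bot.state(); p,d=cams.capture('wrist'); X=cloud(i,d)
T=(X-s['eef_pos'])@Ro.from_euler('xyz',s['ee_rot']).as_matrix(); hsv=cv2.cvtColor(p,cv2.COLOR_BGR2HSV)
g=(d>0)&(hsv[...,1]>90)&(abs(T[...,0])<.09)&(abs(T[...,1])<.06)
m=g&(X[...,2]<.016)&(X[...,2]>.0025); print('tray xmax',np.percentile(T[m][:,0],99.7))
for a,b in ((.03,.035),(.035,.04),(.04,.05)):
    k=m&(T[...,0]>a)&(T[...,0]<b); print(a,np.percentile(T[k][:,1],[.5,99.5]).round(4))
b=g&(X[...,2]>.145); print('brush x,y',np.percentile(T[b],[1,99],axis=0).round(4).tolist())
```

```text
tray xmax 0.060749341471731014
0.03 [-0.0301  0.0405]
0.035 [-0.029   0.0402]
0.04 [-0.0265  0.0365]
brush x,y [[-0.0315, -0.0542, -0.0991], [0.0478, 0.0533, -0.0243]]
```

step_arm --targets '[[[-0.3, 0.5, 4, 0], [-0.3, 0.5, 8, 0], [-0.3, 0.5, 11, 0], [-0.3, 0.5, 12.6, 0], [-0.3, 0.5, 13.3, 0], [-0.3, 0.5, 13.5, 0], [-0.3, 0.5, 13.5, 0], [-0.3, 0.5, 13.5, 0]]]'

```text
clock: 18.57
eef_pos: [0.6402, -0.1432, 0.0128]
ee_rot: [3.14, -0.001, 0.575]
contact_force: [0.0, -0.4, -1.8]
gripper_width: 0.0456
gripper_force: 36.7
```

step_arm --targets '[[[0, 0, 0, 0], [0, 0, 0, 0], [0, 0, 0, 0], [0, 0, 0, 0], [0, 0, 0, 0], [0, 0, 0, 0]]]' --jaw 1

```text
clock: 19.07
eef_pos: [0.6394, -0.1434, 0.0113]
ee_rot: [3.141, -0.0, 0.575]
contact_force: [-0.3, 0.1, -0.4]
gripper_width: 0.0856
gripper_force: 0.0
```

step_arm --targets '[[[0, 0, -2, 0], [0, 0, -6, 0], [0, 0, -10, 0], [0, 0, -14, 0], [0, 0, -14, 0], [0, 0, -14, 0]]]'

```text
clock: 19.57
eef_pos: [0.6405, -0.1438, 0.1541]
ee_rot: [3.137, -0.003, 0.575]
contact_force: [0.0, 1.1, -1.8]
gripper_width: 0.0852
gripper_force: 0.0
```

```bash
python3 near.py 0.639 -0.139 0.038 0.06 0.07; python3 near.py 0.639 -0.139 0.0025 0.06 0.08;  python3 go.py 0.472 -0.110 0.13 1.946
```

```text
5248 rect (array([ 638.5, -144.2]), array([100.2,  46.2]), 33.2) zmed 0.045 z95 0.046
8877 rect (array([ 640. , -141.6]), array([125.4,  76.3]), 32.7) zmed 0.0443 z95 0.0459
clk 19.67 pos [ 0.639  -0.1433  0.1505] yaw 0.575 w 0.0852 F [-0.  -0.1 -0.4] j6 2.22
move [-12.21 -11.87   2.07] -1.371
```

The brush sits in its tray about 3 mm off centre, with its top at 45 mm. The block is next.

step_arm --targets '[[[-2, -1.9, 0, -0.12], [-4, -3.9, 0, -0.24], [-6, -5.9, 0, -0.36], [-8, -7.8, 0, -0.48], [-10, -9.7, 0.5, -0.6], [-11.5, -11.2, 1.2, -0.72], [-12.2, -11.9, 1.8, -0.84], [-12.2, -11.9, 2, -0.96]]]'

```text
clock: 20.33
eef_pos: [0.4688, -0.1086, 0.1291]
ee_rot: [-3.137, -0.002, 1.541]
contact_force: [1.4, -0.4, 0.7]
gripper_width: 0.0855
gripper_force: 0.0
```

step_arm --targets '[[[0, 0, 0, -0.12], [0, 0, 0, -0.24], [0, 0, 0, -0.36], [0, 0, 0, -0.41], [0, 0, 0, -0.41], [0, 0, 0, -0.41]]]'

```text
clock: 20.83
eef_pos: [0.4716, -0.1095, 0.13]
ee_rot: [-3.14, -0.002, 1.943]
contact_force: [0.0, -0.3, -0.2]
gripper_width: 0.0856
gripper_force: 0.0
```

```bash
python3 near.py 0.472 -0.110 0.028 0.05 0.07 pics/w9.png; python3 go.py 0.472 -0.110 -0.003 1.946
```

```text
5429 rect (array([ 469.7, -111.4]), array([108.6,  36.1]), -68.9) zmed 0.035 z95 0.0361
clk 20.88 pos [ 0.4718 -0.1096  0.1302] yaw 1.943 w 0.0853 F [-0.5 -0.4 -0.3] j6 0.8
move [-0.06  0.02 13.32] -0.003
```

View pics/w9.png

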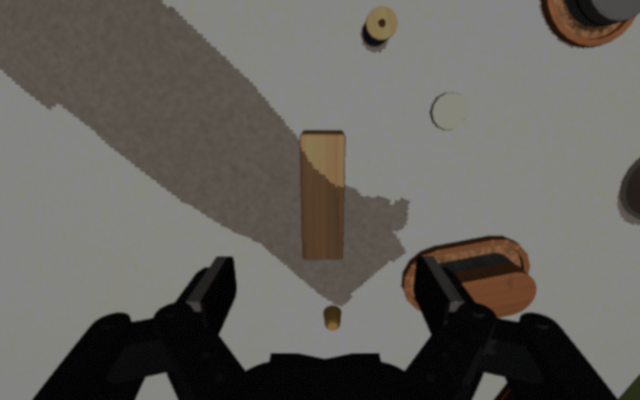

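The block at (323,195) measures (469.7,−111.4) at −68.9°. I'll make a small shift, then grasp.

step_arm --targets '[[[-0.1, -0.25, 4, 0], [-0.1, -0.25, 8, 0], [-0.1, -0.25, 11, 0], [-0.1, -0.25, 12.6, 0], [-0.1, -0.25, 13.2, 0], [-0.1, -0.25, 13.2, 0], [-0.1, -0.25, 13.2, 0]]]'

```text
clock: 21.47
eef_pos: [0.4706, -0.1118, -0.0004]
ee_rot: [3.142, 0.0, 1.944]
contact_force: [-0.3, -0.3, -0.0]
gripper_width: 0.0853
gripper_force: 0.0
```

step_arm --targets '[[[0, 0, 0, 0], [0, 0, 0, 0], [0, 0, 0, 0], [0, 0, 0, 0], [0, 0, 0, 0], [0, 0, 0, 0], [0, 0, 0, 0], [0, 0, 0, 0]]]' --jaw 0

```text
clock: 22.13
eef_pos: [0.4708, -0.1118, -0.0001]
ee_rot: [3.14, 0.001, 1.945]
contact_force: [-0.4, 0.8, 5.7]
gripper_width: 0.0354
gripper_force: 35.7
```

step_arm --targets '[[[0, 0, -1, 0], [0, 0, -3, 0], [0, 0, -7, 0], [0, 0, -11, 0], [0, 0, -15, 0], [0, 0, -15, 0], [0, 0, -15, 0]]]'

```text
clock: 22.72
eef_pos: [0.4714, -0.1121, 0.1514]
ee_rot: [3.138, 0.003, 1.945]
contact_force: [0.3, -0.1, -1.4]
gripper_width: 0.0358
gripper_force: 35.5
```

```bash
python3 go.py 0.511 -0.401 0.148 0.677
```

```text
clk 22.72 pos [ 0.4714 -0.1121  0.1514] yaw 1.945 w 0.0358 F [ 0.3 -0.1 -1.4] j6 0.79
move [-28.34  -6.87   0.41] 1.268
```

step_arm --targets '[[[-3.5, -0.8, 0, 0.12], [-7, -1.7, 0, 0.24], [-10.5, -2.5, 0, 0.36], [-14, -3.4, 0, 0.48], [-17.5, -4.2, 0, 0.6], [-21, -5.1, 0, 0.72], [-24.5, -5.9, 0, 0.84], [-27, -6.5, 0, 0.96]]]'

```text
clock: 23.38
eef_pos: [0.5078, -0.3892, 0.1468]
ee_rot: [-3.139, -0.0, 0.978]
contact_force: [0.7, 0.0, -2.7]
gripper_width: 0.0355
gripper_force: 35.4
```

```bash
python3 go.py 0.511 -0.401 0.148 0.677
```

```text
clk 23.38 pos [ 0.5078 -0.3892  0.1468] yaw 0.978 w 0.0355 F [ 0.7  0.  -2.7] j6 1.38
move [-0.8   0.92 -0.12] 0.301
```

step_arm --targets '[[[-0.5, 0.5, 0, 0.12], [-0.8, 0.9, 0, 0.24], [-0.8, 0.9, 0, 0.3], [-0.8, 0.9, 0, 0.3], [-0.8, 0.9, 0, 0.3], [-0.8, 0.9, 0, 0.3]]]'

```text
clock: 23.88
eef_pos: [0.5112, -0.3979, 0.1482]
ee_rot: [-3.14, 0.0, 0.687]
contact_force: [0.2, -0.4, -1.1]
gripper_width: 0.0351
gripper_force: 35.4
```

```bash
python3 go.py 0.511 -0.401 0.007 0.677
python3 - <<'E'
from h import *
from scipy.spatial.transform import Rotation as Ro
i=cams.camera_info('wrist'); s=bot.state(); p,d=cams.capture('wrist'); cv2.imwrite('pics/w10.png',p); X=cloud(i,d)
T=(X-s['eef_pos'])@Ro.from_euler('xyz',s['ee_rot']).as_matrix(); hsv=cv2.cvtColor(p,cv2.COLOR_BGR2HSV)
g=(d>0)&(hsv[...,1]>60)&(abs(T[...,0])<.095)&(abs(T[...,1])<.07)
m=g&(X[...,2]<.016)&(X[...,2]>.0025); print('tray xmax',np.percentile(T[m][:,0],99.7))
for a in (.03,.035,.04,.045,.05,.055,.06):
    k=m&(T[...,0]>a)&(T[...,0]<a+.005); print(a,k.sum(),np.percentile(T[k][:,1],[.5,99.5]).round(4) if k.any() else 0)
b=g&(X[...,2]>.16); print('block x,y',np.percentile(T[b],[1,99],axis=0).round(4).tolist())
E
```

```text
clk 23.88 pos [ 0.5112 -0.3979  0.1482] yaw 0.687 w 0.0351 F [ 0.2 -0.4 -1.1] j6 1.66
move [-0.22  0.25 14.12] 0.01
tray xmax 0.06580984874039479
0.03 280 [-0.0276  0.0373]
0.035 376 [-0.0276  0.038 ]
0.04 408 [-0.0274  0.0369]
0.045 369 [-0.0272  0.0376]
0.05 420 [-0.0271  0.0376]
0.055 376 [-0.0269  0.0382]
0.06 431 [-0.0268  0.038 ]
block x,y [[-0.0331, -0.0572, -0.1016], [0.0549, 0.0595, -0.02]]
```

View pics/w10.png

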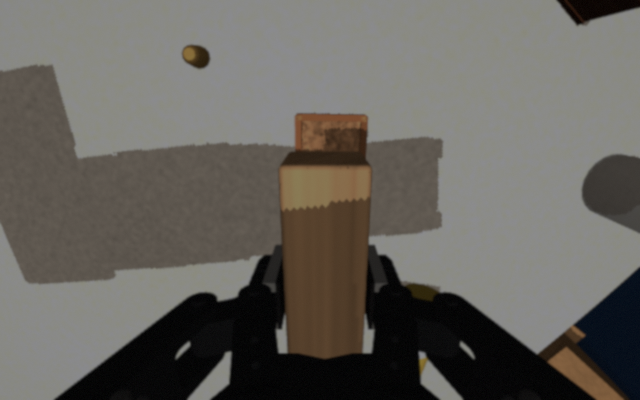

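The block hangs square, over the tray at (331,130). The tray centre is 4 mm back and 5 mm to the +y side of the TCP, so I'll shift and lower.

step_arm --targets '[[[-0.35, 0.5, 4, 0.02], [-0.35, 0.5, 8, 0.02], [-0.35, 0.5, 11, 0.02], [-0.35, 0.5, 13, 0.02], [-0.35, 0.5, 13.8, 0.02], [-0.35, 0.5, 14.2, 0.02], [-0.35, 0.5, 14.2, 0.02], [-0.35, 0.5, 14.2, 0.02]]]'

```text
clock: 24.6
eef_pos: [0.5126, -0.405, 0.0086]
ee_rot: [3.14, -0.0, 0.665]
contact_force: [0.0, -0.5, -1.8]
gripper_width: 0.0358
gripper_force: 35.5
```

step_arm --targets '[[[0, 0, 0, 0], [0, 0, 0, 0], [0, 0, 0, 0], [0, 0, 0, 0], [0, 0, 0, 0], [0, 0, 0, 0]]]' --jaw 1

```text
clock: 25.1
eef_pos: [0.512, -0.4045, 0.0074]
ee_rot: [3.141, -0.0, 0.665]
contact_force: [0.3, 0.5, -0.0]
gripper_width: 0.0853
gripper_force: 0.0
```

step_arm --targets '[[[0, 0, -2, 0], [0, 0, -6, 0], [0, 0, -10, 0], [0, 0, -14, 0], [0, 0, -14, 0], [0, 0, -14, 0]]]'

```text
clock: 25.6
eef_pos: [0.5129, -0.4053, 0.15]
ee_rot: [3.136, -0.001, 0.665]
contact_force: [-0.1, 0.8, -0.8]
gripper_width: 0.0856
gripper_force: 0.0
```

```bash
python3 near.py 0.511 -0.401 0.033 0.06 0.08; python3 near.py 0.511 -0.401 0.0025 0.06 0.085; python3 go.py 0.511 -0.401 0.14 0.677
python3 - <<'E'
from h import *
p,d=cams.capture('top'); cv2.imwrite('pics/top9.png',p)
E
```

```text
4960 rect (array([ 512.8, -404.8]), array([109.4,  36.1]), 38.0) zmed 0.04 z95 0.0411
9780 rect (array([ 510.5, -403.6]), array([140.4,  66.4]), 38.3) zmed 0.0386 z95 0.041
clk 25.7 pos [ 0.5117 -0.4042  0.1464] yaw 0.665 w 0.0857 F [-1.5 -0.5 -0.3] j6 1.68
move [ 0.14 -0.29  0.64] -0.012
```

View pics/top9.png

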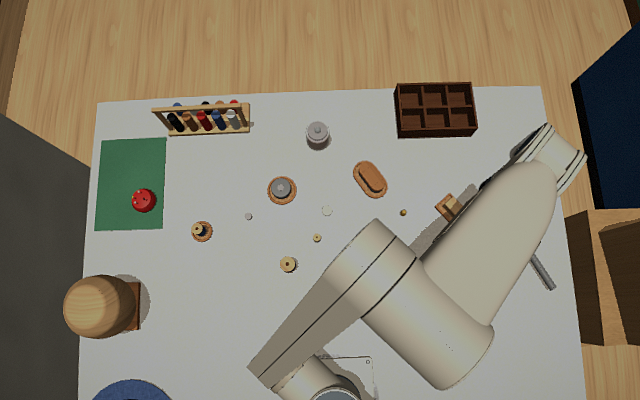

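The top view shows the spool at (202,231), tape at (282,190) and brush at (370,179) in their trays and the jar unmoved at (317,134). The wrist camera puts the block within 3 mm of its tray centre with its top at 40 mm, so I'm handing in.

```bash
python3 -c "
from cell import workorder
print(workorder.hand_in())"
```

```text
the job is handed in; nothing more can be done
None
```

All four tools are in their matching trays, each within about 3 mm of the tray's centre by the cameras, with the jar where it was. The job is handed in, but the call returned no verdict.

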